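# Clamp the tip box down on its carrier

## Robot

A 7-joint arm with a two-finger parallel gripper is mounted at the origin on a cart in front of the work surface, level with it; the furniture and walls round the work are solid. World frame = base frame: x ahead of the robot, y to its left, z up, the work surface at z = 0. Lengths are in mm, angles in rad, forces in N, time in s.
With the tool pointing down it reaches from about 400 to 875 mm from the base axis. Payload 4.4 kg.
Tool frame: the origin (TCP) lies on the centre line of the jaws, within the pads' length; the fingertips stand 11 mm ahead of it and the grasp point (between the pads) lies 8 mm behind it; z points along the fingers, y is the line along which they close (so a half turn about z gives the same grasp; the last joint's range is limited). The gripper opens to 85 mm and grips with 20 to 120 N. Pads are 22 mm wide; open, the fingers measure 114 mm over their backs; the gripper's body (76 mm by 85 mm) begins 54 mm behind the grasp point. The pads swing forward as they close: fully open they stand 13 mm farther back than shut.
Start: joints at [1.13, 0.628, 0.038, 1.517, -0.027, 0.996, -0.02], TCP at [237.984, -604.881, 242.313] pointing down, gripper open.
Joint ranges: [-3.06, 3.06], [-0.37, 2.12], [-1.25, 1.32], [0.18, 2.47], [-1.1, 4.24], [0.23, 1.98], [-2.94, 2.94]. Speed limits (rad/s): [2.57, 2.57, 3.14, 3.14, 3.14, 3.14, 3.14].

## Interface

Orientations are given as [roll, pitch, yaw] about the fixed x, y, z axes, in that order (R = Rz(yaw) Ry(pitch) Rx(roll)).
In Python, from workcell import ctrl, hand, inverse_kinematics, imaging gives the robot as it stands. Calls block until the motion is done:
- ctrl.move_pose(position, orientation): joint-space move of the TCP to a pose.
- ctrl.line_to(position, feed=150, orientation=None): straight line of the TCP; orientation=None keeps the orientation; feed is the mean speed in mm/s.
- ctrl.movej(angles): joint-space move.
- hand.command_gripper(opening, f_grip=None): finger opening in mm; f_grip is the grip in N (None keeps the last); returns when the fingers have stopped.
- ctrl.hold(seconds).
- inverse_kinematics(position, orientation): joint angles nearest the present ones, or None.
- imaging.camera(name): name is "scene" or "top" or "wrist"; returns a dict with "frame" (384x512x3 uint8, red, green, blue), "intrinsics" (3x3 intrinsics, pixels), "extrinsics" (4x4, takes a point from world to camera coordinates). Camera axes: x right, y down, z forward; pixel columns grow to the right and rows downward; lengths in mm; the calibration is good to about 2 mm. A picture is of the moment at which its call begins. There is no depth.
A pose or a line that the arm cannot do raises ctrl.PlanningError and nothing moves.
- ctrl.sign_off(): hands the job in; it is judged then, once.
Readings, each from a call of its own:
- ctrl.get_time_s(): time.
- ctrl.get_qpos(): joint angles.
- ctrl.get_joint_velocities(): joint speeds.
- ctrl.get_tau(): joint torques, N m.
- ctrl.get_tool_pos(): TCP position.
- ctrl.get_tool_rot(): TCP orientation.
- ctrl.get_ft_force(): force on the tool from outside, world axes, zero at the start.
- ctrl.get_torque(): the same for the moment, N m.
- ctrl.get_finger_gap(): finger opening in mm.
- ctrl.get_grasp_force(): force on a finger pad.
Only numpy, scipy, OpenCV 4.12 (cv2) and the standard library are available. Lean on these libraries where they do the work, as an engineer would, in place of code of your own. Each camera call takes 0.05 s, during which the arm holds its last target. There are 200 camera calls.

## Task

Secure the pipette-tip box for the trolley's trip: push the blue clamp strap over with the side of a finger or the fingertips until it lies fully down across the box's lid, then push the red cam lever down flat over the strap until it stops. Strap first, lever standing open meanwhile; the box stays seated in its carrier, and leave the other things on the trolley where they are.

Things in the scene. Friction and masses are not known exactly. Their poses are not given: they have to be found in the camera images.
- carrier: Fixed aluminium plate with a quick clamp, 160 x 206 mm. Origin: centre of its underside, on the trolley top; z up. The tip box sits in its middle. The strap's hinge post (106 mm high) stands at its +y end, the lever's post (118 mm high) at its -y end, both at x = 0 and up to 50 mm wide in x. Strap and lever swing in this body's y-z plane, at x = 0.
- strap (a joint): Blue flat strap, 24 mm wide (carrier x), 5 mm thick, 134 mm from pin to round end. Rad: 0 = flat across the lid, pointing to carrier -y, top 97.5 mm above the trolley top, at its stop (0.7 mm over the lid); 1.57 upright; starts at 1.7 to 1.95, leaning out to carrier +y; stop 2.1. Stiff hinge: stays where left, needs about 1 N near its end all the way down.
- strap_hinge (a point): The strap's hinge pin axis (along the carrier's x), at carrier (0, +74, 96) mm.
- strap_end (a point): The free end of the strap, 134 mm from the hinge pin, at mid thickness (within 1 mm).
- lever (a joint): Cam lever, dark arm with red grip (20 wide, 12 thick, its round end 16 thick, 38 to 88 mm from the pin). Rad: 0 = flat over the strap, pointing to carrier +y, top 114 to 116 mm above the trolley top, at its stop; 1.57 upright; starts at 1.65 to 1.9, leaning out to carrier -y; stop 2.1. Stiff: stays where left, needs about 1.5 N near its end all the way. Shut, it holds the strap down; shut too early, it blocks the strap.
- lever_pin (a point): The lever's pin axis (along the carrier's x), at carrier (0, -78, 108) mm.
- lever_end (a point): The free end of the lever's red grip, 88 mm from the pin, at mid thickness.
- tip_box: Pipette-tip box, blue with a clear closed lid, 122 mm along the carrier's x, 92 mm along its y, 81 mm high, 0.3 kg, loose between the plate's corner lips (14 mm high, 2 mm play). Origin: centre of its underside, 10 mm above the trolley top; the lid's top is 91 mm above the trolley top.
- brown_bottle: Bystander: brown glass bottle with blue cap, 72 mm across, 148 mm high, at the back of the trolley. Origin: centre of its underside.
- clear_bottle: Bystander: clear bottle with blue cap, 58 mm across, 123 mm high, at the back. Origin: centre of its underside.
- beaker: Bystander: glass beaker, 72 mm across, 90 mm high, at the back. Origin: centre of its underside.
- timer: Bystander: grey kitchen-type timer, 58 x 62 x 58 mm, at the left. Origin: centre of its underside.
- vial: Bystander: small vial with green cap, 12 mm across, 34 mm high, at the left. Origin: centre of its underside.
- tube: Bystander: capped sample tube lying down, 100 mm long, 18 mm thick, at the front left. Origin: its underside.
- wash_bottle: Fixed bystander: white wash bottle with a red spout, 73 x 122 mm, 223 mm high, at the back right. Origin: centre of its underside.
- marker: Bystander: red and white marker pen lying down, 135 mm long, 17 mm thick, at the right. Origin: its underside.

How it is judged (in metres and radians):
On the way, in this order (a step that is already met when the one before it is completed fails the run):
1. the strap lies fully down across the lid (within 0.07 rad) while the lever still stands open (more than 1.0 rad) (value of joint strap below 0.07 rad and value of joint lever above 1 rad), for 0.2 s.
2. the lever is pushed fully down (within 0.08 rad) over the shut strap (value of joint lever below 0.08 rad and value of joint strap below 0.07 rad), for 0.2 s.
At the end, for the whole second after the job is handed in: The strap is shut to within 0.07 rad and the lever to within 0.08 rad of their stops; the tip box rests seated in the carrier (centre within 8 mm, underside within 5 mm of the plate, level within 0.05 rad, at rest); every bystander is within 30 mm of where it stood (all of step 2 and horizontal distance between tip_box and carrier below 0.008 m and z of tip_box in the frame of carrier below 0.015 m and angle between tip_box's own z axis and vertical below 0.05 rad and linear speed of tip_box below 0.02 m/s and distance of each of brown_bottle, clear_bottle, beaker, timer, vial, tube, marker from where it was at the start of the episode below 0.03 m); the robot touches nothing.
It fails at once if the tip box is lifted more than 10 mm off its plate or tilted more than 0.15 rad (z of tip_box in the frame of carrier above 0.02 m or angle between tip_box's own z axis and vertical above 0.15 rad).
It fails at once if a bystander is moved by more than 30 mm, or lifted (distance of any of brown_bottle, clear_bottle, beaker, timer, vial, tube, marker from where it was at the start of the episode above 0.03 m).
It also fails if it takes over 51 s, if anything falls off the work surface, if the arm or the gripper's body presses on something with over 40 N, if the wrist force passes 120 N, or if a joint passes its speed limit or range.

## Working session

There is one attempt and no reset: what is moved stays moved. The work goes in short steps, each a Python script; the robot and the scene stay as the last script left them, time stands still between calls to the robot, and variables do not carry over. Pictures are saved under pics/ and viewed, at most 10 in all, crops included, and the job is handed in when it is done.

```bash
ls; mkdir -p pics; python3 - <<'E'
from workcell import ctrl, imaging
import cv2, numpy as np
np.set_printoptions(precision=4,suppress=True)
for n in("scene","top"):
    d=imaging.camera(n); cv2.imwrite(f"pics/{n}0.png",cv2.resize(d["frame"][:,:,::-1],None,fx=1.5,fy=1.5,interpolation=cv2.INTER_CUBIC))
    np.savez(f"{n}0.npz",**d); print(n,d["intrinsics"],d["extrinsics"])
print(ctrl.get_time_s())
E
```

```text
pics
scene [[373.2515   0.     251.2616]
 [  0.     373.2515 190.0304]
 [  0.       0.       1.    ]] [[ -0.8773  -0.4799  -0.0017 454.8595]
 [ -0.2498   0.4595  -0.8523 228.0729]
 [  0.4098  -0.7473  -0.523  617.9583]
 [  0.       0.       0.       1.    ]]
top [[388.6208   0.     246.0585]
 [  0.     388.6208 196.0451]
 [  0.       0.       1.    ]] [[ -0.006   -0.9995  -0.0321 -51.8808]
 [ -0.9945   0.0094  -0.1048 556.0152]
 [  0.105    0.0313  -0.994  878.8371]
 [  0.       0.       0.       1.    ]]
0.1
```

View pics/scene0.png

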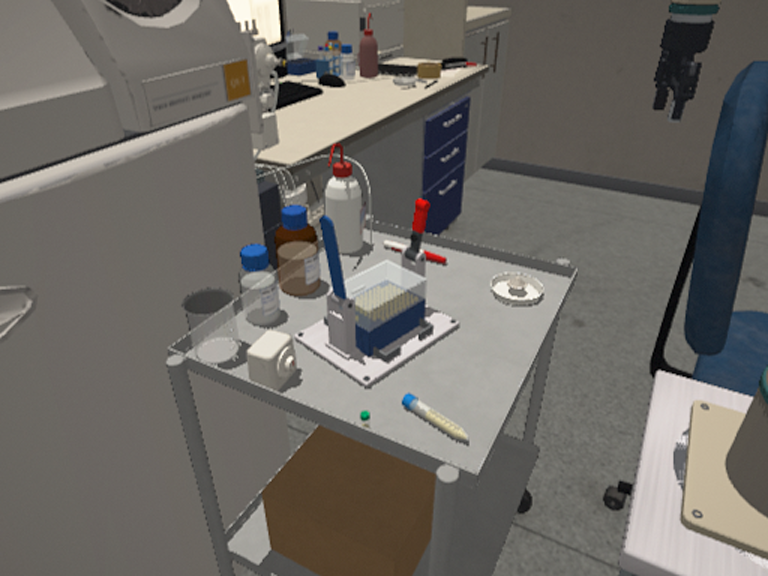

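View pics/top0.png

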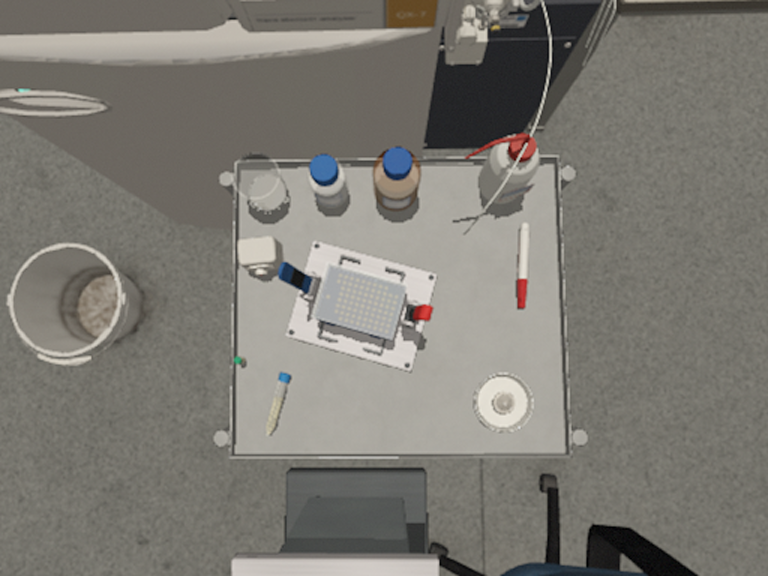

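The top view shows the carrier's white plate with corners near (317,243), (436,276), (410,370) and (288,335) at 1.5x. The strap leans out to the left at (295,277) and the red grip is at (422,313). The scene view shows both standing open, the strap end at (326,218) and the grip end at (422,200).

```bash
cat > h.py <<'E'
import numpy as np, cv2
def ray(d,u,v):
    E=d["extrinsics"];R=E[:3,:3];c=-R.T@E[:3,3]
    r=R.T@np.linalg.inv(d["intrinsics"])@np.array([u,v,1.]);return c,r/np.linalg.norm(r)
def onplane(d,u,v,n,p0):
    c,r=ray(d,u,v);return c+r*(np.dot(n,np.array(p0)-c)/np.dot(n,r))
def proj(d,p):
    E=d["extrinsics"];q=d["intrinsics"]@(E[:3,:3]@np.array(p)+E[:3,3]);return q[:2]/q[2]
E
python3 - <<'E'
from h import *
np.set_printoptions(precision=2,suppress=True)
d=dict(np.load("top0.npz"));f=d["frame"];s=dict(np.load("scene0.npz"))
hsv=cv2.cvtColor(f,cv2.COLOR_RGB2HSV)
roi=np.zeros(f.shape[:2],np.uint8);roi[158:250,188:295]=255
print("grey trolley",f[220,330],"plate",f[225,215],f[235,262])
m=((f.min(2)>178)*255).astype(np.uint8)&roi
n,l,st,_=cv2.connectedComponentsWithStats(m);print(st[1:][st[1:,4]>30])
pts=cv2.findNonZero(m); 
big=1+np.argmax(st[1:,4]); 
h=cv2.convexHull(cv2.findNonZero(m))
P=np.array([onplane(d,u,v,[0,0,1],[0,0,10])[:2] for u,v in h[:,0]],np.float32)
r=cv2.minAreaRect(P);print("rect",r, cv2.boxPoints(r))
# manual corners
Q=np.array([onplane(d,u/1.5,v/1.5,[0,0,1],[0,0,10])[:2] for u,v in [(317,243),(436,276),(410,370),(288,335)]]);print(Q,Q.mean(0))
vis=f[140:270,170:310].copy();cv2.polylines(vis,[h-np.array([170,140],np.int32)],True,(0,255,0),1)
cv2.imwrite("pics/plate.png",cv2.resize(vis[:,:,::-1],None,fx=4,fy=4,interpolation=cv2.INTER_NEAREST))
E
```

```text
grey trolley [172 169 161] plate [122 121 117] [217 212 207]
[[ 203  161   88   42 1333]
 [ 190  198   88   49 1073]]
rect ((541.8928833007812, -42.03971862792969), (205.9700164794922, 159.7313690185547), 73.92301177978516) [[ 436.63 -118.88]
 [ 590.12 -163.11]
 [ 647.15   34.8 ]
 [ 493.67   79.03]]
[[ 640.87   27.67]
 [ 585.38 -162.04]
 [ 437.6  -118.86]
 [ 493.58   73.25]] [539.36 -44.99]
```

View pics/plate.png

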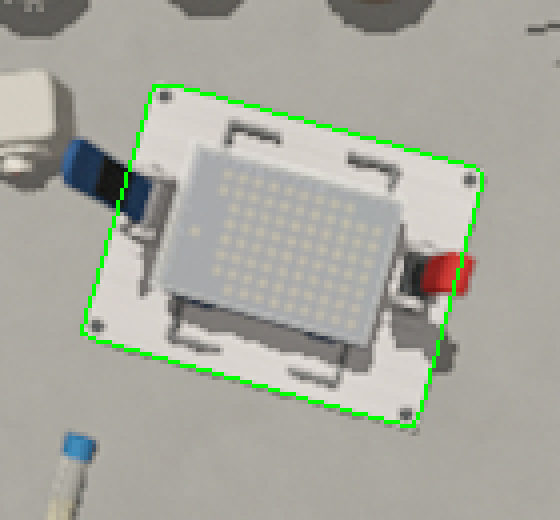

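The plate hull fits 206.0 x 159.7 mm, against 206 x 160 given, so the carrier pose is good: centre (541.9, -42.0), yaw -16.08°. Next I check the strap and lever against this pose, then IK the whole plan.

```bash
cat >> h.py <<'E'
YAW=np.deg2rad(73.923-90); C0=np.array([541.9,-42.04,0])
cx=np.array([np.cos(YAW),np.sin(YAW),0]); cy=np.array([-np.sin(YAW),np.cos(YAW),0])
def W(y,z,x=0): return C0+x*cx+y*cy+np.array([0,0,z])
def strap(t,r=85,gap=2.5): # TCP with finger's -y bottom edge on the outer face
    y=74-r*np.cos(t)+gap*np.sin(t); z=96+r*np.sin(t)+gap*np.cos(t); return W(y+11,z+11)
def lever(t,r=76,gap=8):
    y=-78+r*np.cos(t)-gap*np.sin(t); z=108+r*np.sin(t)+gap*np.cos(t); return W(y-11,z+11)
E
python3 - <<'E'
from h import *
from workcell import ctrl, inverse_kinematics as ik
np.set_printoptions(precision=2,suppress=True)
for n in("scene0","top0"):
    d=dict(np.load(n+".npz"));hsv=cv2.cvtColor(d["frame"],cv2.COLOR_RGB2HSV)
    for nm,pin,sg,L,mk in(("strap",(74,96),-1,134,cv2.inRange(hsv,(100,120,40),(125,255,255))),
                    ("lever",(-78,108),1,88,cv2.inRange(hsv,(0,150,100),(6,255,255))|cv2.inRange(hsv,(174,150,100),(180,255,255)))):
        e=proj(d,W(pin[0]-sg*.25*L*.8,pin[1]+L*.75)); b=np.zeros_like(mk); 
        cv2.circle(b,tuple(int(a) for a in e),28,255,-1); mk=mk&b
        k,l,st,ce=cv2.connectedComponentsWithStats(mk); i=1+np.argmax(st[1:,4])
        p=[onplane(d,u,v,cx,C0)-C0 for v,u in np.argwhere(l==i)]
        yz=np.array([[q@cy-pin[0],q[2]-pin[1]] for q in p]); rr=np.hypot(*yz.T)
        a=np.arctan2(yz[:,1],sg*yz[:,0]); print(n,nm,st[i],"r",np.percentile(rr,[2,98]),"ang",a.mean(),a[rr>.7*rr.max()].mean())
print(ctrl.get_tool_rot())
for yw in(YAW+np.pi/2,YAW-np.pi/2):
    o=[np.pi,0,yw]
    for nm,p in [("a",W(165,290)),("b",W(165,192)),("s90",strap(1.57)),("s0",strap(0)),("L",W(-145,260)),("Lb",W(-145,180)),("l90",lever(1.57)),("l0",lever(0))]:
        q=ik(list(p),o); print(nm,p,None if q is None else np.array(q))
E
```

```text
scene0 strap [213 144  15  43 310] r [ 37.2  130.94] ang 1.69087520310272 1.7057621956937405
scene0 lever [275 132  12  23 186] r [39.1  88.65] ang 1.8071694643685727 1.791564769160806
top0 strap [186 175  10  15  99] r [ 33.89 203.83] ang 1.26387894989281 1.5837932072112957
top0 lever [276 203  12  10  99] r [ 12.03 158.19] ang 1.010981511433646 1.6599372146962494
[-3.14  0.    0.37]
a [587.59 116.51 290.  ] [-0.01  0.53 -0.36  1.6   0.21  1.06 -0.71]
b [587.59 116.51 192.  ] [-0.07  0.62 -0.27  1.71  0.21  0.83 -0.72]
s90 [566.11  41.97 192.  ] [ 0.05  0.58 -0.26  1.8   0.2   0.79 -0.59]
s0 [541.9  -42.04 109.5 ] [ 0.15  0.67 -0.2   1.93  0.23  0.56 -0.48]
L [ 501.75 -181.37  260.  ] [ 0.47  0.45 -0.26  1.82  0.14  0.89 -0.13]
Lb [ 501.75 -181.37  180.  ] [ 0.44  0.55 -0.21  1.9   0.17  0.7  -0.15]
l90 [ 515.05 -135.19  195.01] [ 0.36  0.53 -0.23  1.89  0.18  0.74 -0.25]
l0 [538.3  -54.53 127.  ] [ 0.19  0.64 -0.21  1.92  0.23  0.6  -0.45]
a [587.59 116.51 290.  ] [ 0.36  0.7  -1.06  1.59  0.64  1.24  2.04]
b [587.59 116.51 192.  ] [ 0.35  0.83 -1.06  1.7   0.81  1.11  1.9 ]
s90 [566.11  41.97 192.  ] [ 0.5   0.79 -1.06  1.79  0.79  1.06  2.  ]
s0 [541.9  -42.04 109.5 ] [-0.35  0.75  0.6   1.94 -0.68  0.66 -2.74]
L [ 501.75 -181.37  260.  ] [-0.13  0.51  0.64  1.83 -0.37  0.92 -2.74]
Lb [ 501.75 -181.37  180.  ] [-0.11  0.63  0.63  1.92 -0.52  0.76 -2.61]
l90 [ 515.05 -135.19  195.01] [-0.21  0.6   0.64  1.91 -0.49  0.79 -2.72]
l0 [538.3  -54.53 127.  ] [-0.34  0.72  0.61  1.94 -0.64  0.68 -2.75]
```

The scene view gives strap 1.70 rad with its end at r ≈ 131 of 134 mm, and lever 1.80 rad with the grip at 39–89 of 38–88 mm. Both agree with the given sizes. The top view is edge-on to the swing plane, so I don't use it for angles. Now I push the strap.

```bash
python3 - <<'E'
from h import *
from workcell import ctrl, hand, imaging
np.set_printoptions(precision=2,suppress=True)
o=[np.pi,0,YAW+np.pi/2]
hand.command_gripper(0)
p=np.array(ctrl.get_tool_pos()); p[2]=360; ctrl.line_to(list(p),feed=250)
ctrl.move_pose(list(W(140,330)),o)
ctrl.line_to(list(W(140,192)),feed=200)
print("t",ctrl.get_time_s(),"F0",np.array(ctrl.get_ft_force()))
ctrl.line_to(list(strap(1.57)),feed=80)
print("F",np.array(ctrl.get_ft_force()))
for t in np.arange(1.4,0.05,-0.15):
    ctrl.line_to(list(strap(t)),feed=100); F=np.array(ctrl.get_ft_force()); print(round(t,2),F)
    if np.linalg.norm(F)>25: break
print("t",ctrl.get_time_s(),ctrl.get_tool_pos())
d=imaging.camera("scene");cv2.imwrite("pics/s1.png",cv2.resize(d["frame"][110:270,180:340,::-1],None,fx=3.5,fy=3.5,interpolation=cv2.INTER_CUBIC))
E
```

```text
t 5.0667 F0 [-0.34 -0.18 -0.07]
F [-0.19  1.03 -0.06]
1.4 [ 0.72  0.39 -0.21]
1.25 [0.7  1.1  0.52]
1.1 [ 0.25 -0.13 -0.23]
0.95 [0.32 0.18 0.43]
0.8 [ 0.36 -0.61 -0.43]
0.65 [0.02 0.56 0.69]
0.5 [-0.38  0.75 -0.14]
0.35 [0.71 0.15 0.28]
0.2 [ 0.14  0.06 -0.81]
t 8.3667 [542.11 -39.99 126.1 ]
```

View pics/s1.png

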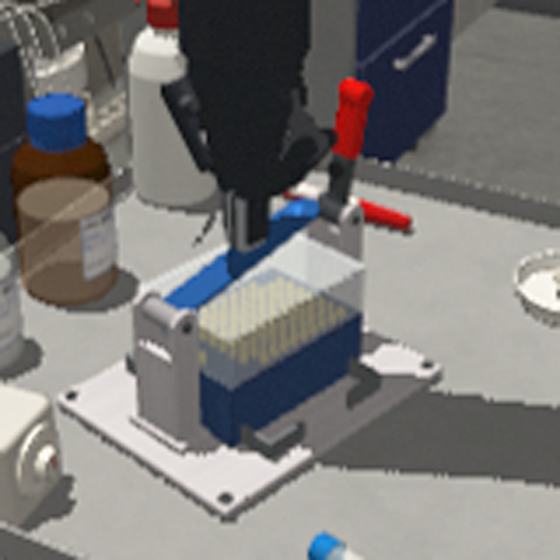

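The fingertips rest on the strap at about (240,265) in this crop. The strap is nearly down (about 0.2 rad) with its end at (300,210), and the lever still stands open at (350,115). Next I press the strap down to its stop under force watch.

```bash
python3 - <<'E'
from h import *
from workcell import ctrl, imaging
np.set_printoptions(precision=2,suppress=True)
z=122.
while z>102:
    ctrl.line_to(list(W(5,z)),feed=30); F=np.array(ctrl.get_ft_force()); print(z,F,round(ctrl.get_tool_pos()[2],2))
    if F[2]>12: break
    z-=2 if z>112 else 1
ctrl.hold(0.4)
ctrl.line_to(list(W(5,220)),feed=200)
d=imaging.camera("scene");cv2.imwrite("pics/s2.png",cv2.resize(d["frame"][110:270,180:340,::-1],None,fx=3.5,fy=3.5,interpolation=cv2.INTER_CUBIC))
for p in [(74,96),(-60,96)]: print((proj(d,W(*p))-[180,110])*3.5)
print(ctrl.get_time_s())
E
```

```text
122.0 [0.14 0.42 0.4 ] 121.97
120.0 [-0.11  0.21  0.54] 119.93
118.0 [0.33 0.01 0.61] 117.86
116.0 [ 0.35  0.79 -0.48] 115.85
114.0 [0.66 0.45 0.79] 113.82
112.0 [-0.68  0.05 -0.05] 111.86
111.0 [-0.97  0.12  0.77] 110.92
110.0 [-0.21 -0.01 -0.44] 109.92
109.0 [-0.11  0.47  0.  ] 108.92
108.0 [-0.91  0.27  4.17] 108.5
107.0 [-3.09 -1.84 12.6 ] 108.3
[160.85 312.31]
[312.96 233.24]
12.4083
```

View pics/s2.png

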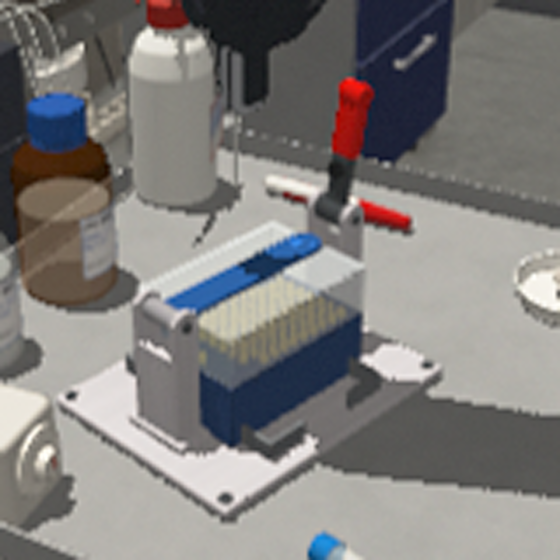

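The strap lies flat, with its end at (318,240) against (313,233) predicted for 0 rad. Its top was felt at z ≈ 97.3, against 97.5 given. The lever is still open at (350,115). Now I push the lever.

```bash
python3 - <<'E'
from h import *
from workcell import ctrl, imaging
np.set_printoptions(precision=2,suppress=True)
ctrl.line_to(list(W(5,290)),feed=250)
ctrl.line_to(list(W(-138,290)),feed=250)
ctrl.line_to(list(W(-138,190)),feed=150)
print("F0",np.array(ctrl.get_ft_force()))
ctrl.line_to(list(lever(1.57)),feed=80)
print("F",np.array(ctrl.get_ft_force()))
for t in np.arange(1.4,0.15,-0.15):
    ctrl.line_to(list(lever(t)),feed=90); F=np.array(ctrl.get_ft_force()); print(round(t,2),F)
    if np.linalg.norm(F)>25: raise SystemExit("force")
z=ctrl.get_tool_pos()[2]
while z>118:
    z-=1; ctrl.line_to(list(W(-13,z)),feed=30); F=np.array(ctrl.get_ft_force()); print(round(z,1),F[2],round(ctrl.get_tool_pos()[2],2))
    if F[2]>14: break
ctrl.hold(0.4)
ctrl.line_to(list(W(-13,260)),feed=200)
d=imaging.camera("scene");cv2.imwrite("pics/s3.png",cv2.resize(d["frame"][110:270,180:340,::-1],None,fx=3.5,fy=3.5,interpolation=cv2.INTER_CUBIC))
print((proj(d,W(10,108))-[180,110])*3.5, ctrl.get_time_s())
E
```

```text
F0 [0.55 0.54 0.57]
F [ 0.44  0.26 -0.75]
1.4 [-0.31 -0.27 -0.3 ]
1.25 [ 0.21 -0.64 -0.1 ]
1.1 [-0.   -0.34  0.55]
0.95 [0.15 0.34 0.05]
0.8 [ 0.38 -0.03 -0.08]
0.65 [-0.28 -1.09  0.38]
0.5 [-0.53 -0.2   0.78]
0.35 [-0.57 -0.48 -0.66]
0.2 [-0.59  0.68  0.54]
140.5 0.5229843584780505 140.64
139.5 1.296899241741531 139.64
138.5 0.7475900935344393 138.48
137.5 0.06724330332753675 137.44
136.5 0.08071641650084627 136.4
135.5 0.932012018965437 135.43
134.5 0.09707809099178571 134.41
133.5 -0.19161570493359315 133.42
132.5 -0.10110398429409262 132.41
131.5 -0.47474765210361836 131.42
130.5 0.734482024844511 130.43
129.5 0.21602108506274498 129.41
128.5 0.5413402507813629 128.43
127.5 0.718143375596376 127.41
126.5 0.6333826112945837 126.43
125.5 0.4749456177167444 125.44
124.5 4.293122258340299 124.83
123.5 10.958699154215969 124.46
122.5 17.188946466298425 124.17
[237.14 256.01] 23.6
```

View pics/s3.png

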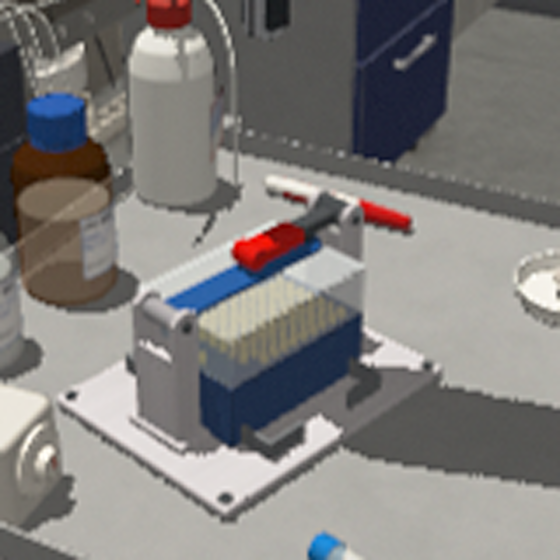

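The red grip lies flat over the strap, its end at about (240,250) against (237,256) predicted for 0 rad. The stop was felt at z ≈ 113.5, against 114 given. The box, bottle and marker look unmoved in this crop, and the arm is clear.

```bash
python3 -c "
from workcell import ctrl
print(ctrl.sign_off())"
```

```text
the job is handed in; nothing more can be done
None
```

The strap was pushed down across the lid first, then the lever shut flat over it, each to a firm stop at its given height; the job was handed in at about 24 s of the 51 s, and no verdict was returned.

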